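# Take the bent bracket out of the V die and clamp it in the drill jig

## Task

Lift the bent bracket up out of the V-shaped bending die and stand it on its long leg on the bare worktop, letting go of it there, because in the die only its two side ends can be taken and the jig's side plates will cover those. Then take it again by its upright short leg, lower it between the side plates of the drill jig with the long leg flat on the base and the short leg pushed back against the back stop, and swing the clamp fully round over the long leg. Leave the pen, tin, loupe and screwdriver where they are.

Things in the scene. Friction and masses are not known exactly. Their poses are not given: they have to be found in the camera images.
- bracket: Plain bright metal bar, 10 mm thick, 50 mm wide, bent square. Origin: outer corner (heel) at mid width. The long leg (foot, 58 mm outside) runs along -x, the short leg (50 mm outside) along +z, the width along y (ends at y +-25 mm); outer faces x = 0 and z = 0, bend radius 12 mm outside. It starts in the die's groove, both legs 45 degrees up, the short leg on the die's +x side.
- bending_die: Dark steel block, fixed, 100 mm (x) by 110 mm (y) by 56 mm high, with a 90 degree V groove along y, open at both ends. Origin: centre of its underside, z up. The groove's faces would meet 14 mm above the underside and reach the top 84 mm apart. The bracket lies near mid length, over 20 mm of free groove beyond each of its ends.
- drill_jig: Drill jig of grey metal, fixed. Origin: underside, below the back stop's front face at mid width; z up, x to the back. Base 10 mm thick, x -66 to +22 mm, 86 mm wide. Back stop: x 0 to 14 mm, top at z 30 mm. Two side plates: inner faces at y +-27 mm, x -26 to +14 mm, top at z 50 mm, 5 mm lead-in bevels. Home, the bracket's frame coincides with jig_seat.
- jig_seat (a point): Where the bracket's origin lies when home in the jig: 10 mm above the jig's origin, same axes as the jig.
- swing_clamp (a joint): Angle of the jig's swing clamp about an upright pivot at jig x -48, y +41 mm: 0 = fully round over the foot (arm along the jig's -y, at its end stop), about 1.57 = open (arm along the jig's -x). The arm is 14 mm wide, z 22 to 30 mm above the jig's underside, 2 mm above a seated foot; it turns stiffly and stays where it is left.
- clamp_knob (a point): Middle of the clamp's upright black knob, 17 mm across and 27 mm tall, 44 mm from the pivot, 50 mm above the jig's underside; the knob spans 36 to 63 mm above the jig's underside.
- marker_pen: Bystander: marker pen, 127 mm long, 15 mm thick, on the worktop; origin under its centre, length along y.
- flux_tin: Bystander: round tin, 54 mm across, 23 mm high, on the white board left of the jig; origin under its centre.
- loupe: Bystander: black eye loupe, 38 mm across, 32 mm high, behind the jig; origin under its centre.
- screwdriver_stub: Bystander: stubby screwdriver, 110 mm long, on the white board (its top is 18 mm above the worktop); origin under its centre, length along y.

How it is judged:
By the outcome, as a careful person would: the job done as asked, in the order asked, and still so for the second after the job is handed in, with the robot touching nothing.
It also fails if it takes over 67 s, if anything falls off the work surface, if the arm or the gripper's body presses on something with over 40 N, if the wrist force passes 120 N, or if a joint passes its speed limit or range.

## Robot

A 6-joint arm with a two-finger parallel gripper is mounted at the origin on a cart in front of the work surface, level with it; the furniture and walls round the work are solid. World frame = base frame: x ahead of the robot, y to its left, z up, the work surface at z = 0. Lengths are in m, angles in degrees, forces in N, time in s.
With the tool pointing down it reaches from about 0.25 to 0.725 m from the base axis. Payload 4 kg.
Tool frame: the origin (TCP) lies at the very end of the fingers, on their centre line; the grasp point (between the pads) lies 19 mm behind it (ctrl.hold_point_z is the distance from the TCP to the grasp point, in m); z points along the fingers, y is the line along which they close (so a half turn about z gives the same grasp; the last joint's range is limited). The gripper opens to 85 mm and grips with 20 to 120 N. Pads are 22 mm wide; open, the fingers measure 114 mm over their backs; the gripper's body (76 mm by 85 mm) begins 54 mm behind the grasp point. The pads swing forward as they close: fully open they stand 13 mm farther back than shut.
Start: joints at [-65.947, 13.785, 0.286, 76.501, 0, 90], TCP at [0.204, -0.457, 0.231] pointing down, gripper open.
Joint ranges: [-155.79, 155.79], [-60.16, 107.12], [-62.33, 73.08], [-114, 123.19], [-81.49, 82.49], [-180, 180]. Speed limits (degrees/s): [159.86, 159.86, 180, 180, 180, 180].

## Interface

Orientations are given as a 3x3 rotation matrix whose columns are the frame's x, y, z axes.
In Python, from rig import ctrl gives the robot as it stands. The module is installed in compiled form; this text tells all that it offers.
- The arm moves only by the tool move_arm, never from a script. Its arguments are lists of equal length, an entry for each row: "grip": the gripper's target within -1 to 1 (fully open at 1, half-way at 0, shut at -1); "linear": the shift along the tool's x, y, z in m, a list of three; "roll": the turn about the tool's z in rad. A call has 1 to 20 rows; each row shifts and turns the commanded pose from where the row before left it, along the tool's axes as they then stand; what a row does not reach is not made up. A row lasts 1/8 s, in which the tool goes at most 62.5 mm and 10.7 degrees, less where a joint would pass 70% of its speed; a pose out of reach is approached as far as the arm can. A call with a gripper value outside its range is refused whole. The fingers move at their own pace and stop on an object; the grip force is fixed at half the most. Time passes only in rows, so rows that do not move let the fingers close. It gives the time, the measured TCP pose, the force, the opening and the grip force at its end, in the units of the state.
- ctrl.get_obs(): the state, without advancing time (a new reading comes with each control period).
- ctrl.capture(name): name is "scene" or "top" or "wrist"; returns the picture (480x640x3 uint8, red, green, blue); there is no depth.
- ctrl.camera_params(name): a dict with "fx", "fy", "cx", "cy" (pixels), "world_from_camera" (4x4, takes a point from camera to world coordinates); the wrist camera has in their place "hand_eye" (4x4, takes a point from camera to tool coordinates, whose origin is the TCP and whose axes are the flange's). Camera axes: x right, y up, looking along -z (the intrinsics and any distortion apply to the point x, -y, -z); pixel columns grow to the right and rows downward; lengths in m; the calibration is good to about 2 mm. A picture is of the moment at which its call begins: read the wrist's pose just before it. camera_params takes no time and is no camera call.
- ctrl.close_job(): hands the job in; it is judged then, once.
The state is a dict: "time": time; "q": joint angles; "qvel": joint speeds; "joint_efforts": joint torques, N m; "position": TCP position; "ee_rot": TCP orientation; "ft_force": force on the tool from outside, world axes, zero at the start; "torque": the same for the moment, N m; "grip_width": opening from 0.0 (shut) to 1.0 (fully open); "grasp_force": force on a finger pad.
Only numpy, scipy, OpenCV 4.12 (cv2) and the standard library are available. Lean on these libraries where they do the work, as an engineer would, in place of code of your own. Each camera call takes 0.05 s, during which the arm holds its last target. There are 200 camera calls.

## Working session

There is one attempt and no reset: what is moved stays moved. The work goes in short steps, Python scripts to look and compute and a tool call to move; the robot and the scene stay as the last step left them, time stands still between calls to the robot, and variables do not carry over. Pictures are saved under pics/ and viewed, at most 10 in all, crops included, and the job is handed in when it is done.

Besides the shell and the picture viewer there is one more tool, called as name(argument=value, ...) on one line, values as JSON. move_arm: Moves the arm, as the interface text tells. Its arguments: {"type":"object","properties":{"grip":{"type":"array"},"linear":{"type":"array"},"roll":{"type":"array"}},"required":["grip","linear","roll"]}

```bash
mkdir -p pics; cat > h.py <<'E'
import numpy as np, cv2
from rig import ctrl
def snap(n,f):
    im=ctrl.capture(n); cv2.imwrite('pics/'+f,im[:,:,::-1]); return im
def ray(n,u,v):
    p=ctrl.camera_params(n)
    T=np.array(p["world_from_camera"]) if "world_from_camera" in p else None
    if T is None:
        o=ctrl.get_obs(); W=np.eye(4); W[:3,:3]=o["ee_rot"]; W[:3,3]=o["position"]; T=W@np.array(p["hand_eye"])
    d=np.array([(u-p["cx"])/p["fx"],-(v-p["cy"])/p["fy"],-1.])
    return T[:3,3],T[:3,:3]@d
def onz(n,u,v,z):
    o,d=ray(n,u,v); return o+d*(z-o[2])/d[2]
def proj(n,P):
    p=ctrl.camera_params(n); T=np.linalg.inv(np.array(p["world_from_camera"]))
    c=T[:3,:3]@np.array(P)+T[:3,3]; return p["cx"]+p["fx"]*c[0]/-c[2], p["cy"]-p["fy"]*c[1]/-c[2]
E
python3 - <<'E'
from h import *
for n in("scene","top"): snap(n,n+"0.png"); print(n,ctrl.camera_params(n))
print(ctrl.camera_params("wrist")); print(ctrl.get_obs(), ctrl.hold_point_z)
E
```

```text
scene {'fx': 556.8412284862326, 'fy': 556.8412284862326, 'cx': 322.1265654994581, 'cy': 249.9273300486578, 'world_from_camera': array([[ 0.46867698,  0.60056328, -0.64781605,  0.0261949 ],
       [-0.88320339,  0.33279851, -0.33044958, -0.29173916],
       [ 0.01713634,  0.72702744,  0.68639452,  0.65851211],
       [ 0.        ,  0.        ,  0.        ,  1.        ]])}
top {'fx': 533.2522843819825, 'fy': 533.2522843819825, 'cx': 306.57611404029535, 'cy': 245.82556047804272, 'world_from_camera': array([[ 1.41594911e-04,  9.85450601e-01, -1.69962033e-01,
         3.87522310e-01],
       [-9.99959574e-01, -1.38853377e-03, -8.88387011e-03,
        -2.78345982e-02],
       [-8.99061316e-03,  1.69956420e-01,  9.85410566e-01,
         9.86337887e-01],
       [ 0.00000000e+00,  0.00000000e+00,  0.00000000e+00,
         1.00000000e+00]])}
{'fx': 367.21887924612116, 'fy': 367.21887924612116, 'cx': 322.558233789617, 'cy': 237.05122206024754, 'hand_eye': array([[ 1.14752290e-03,  9.45914266e-01,  3.24414679e-01,
         8.25324766e-02],
       [ 9.99998340e-01, -1.54459324e-03,  9.66453785e-0
[... 302 characters left out ...]
 1.02967936e-03,  9.00005850e+01]), 'qvel': array([ 0.10845067, -0.15460616,  0.18094476,  0.02294317,  0.07951199,
        0.02369429]), 'joint_efforts': array([ 2.18228483e-04, -3.73137546e+01,  2.53010255e+01,  1.08465398e-02,
       -1.52781222e-04, -1.49734412e-06]), 'position': array([ 0.20355609, -0.45608434,  0.2304942 ]), 'ee_rot': array([[ 9.13185994e-01,  4.07542371e-01, -7.45531655e-04],
       [ 4.07543053e-01, -9.13184385e-01,  1.71457029e-03],
       [ 1.79521744e-05, -1.86955782e-03, -9.99998252e-01]]), 'ft_force': array([ 0.64552401,  1.23292465, -0.10166081]), 'torque': array([0.02931193, 0.01325444, 0.02330863]), 'grasp_force': 0.0, 'grip_width': 1.0055660460194746} 0.0187
```

View pics/top0.png

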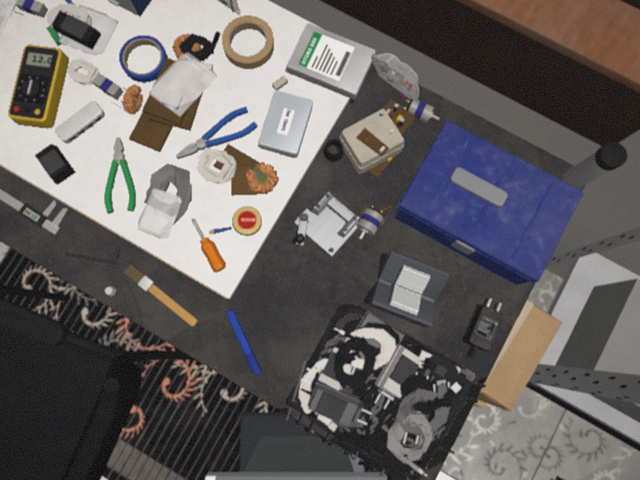

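View pics/scene0.png

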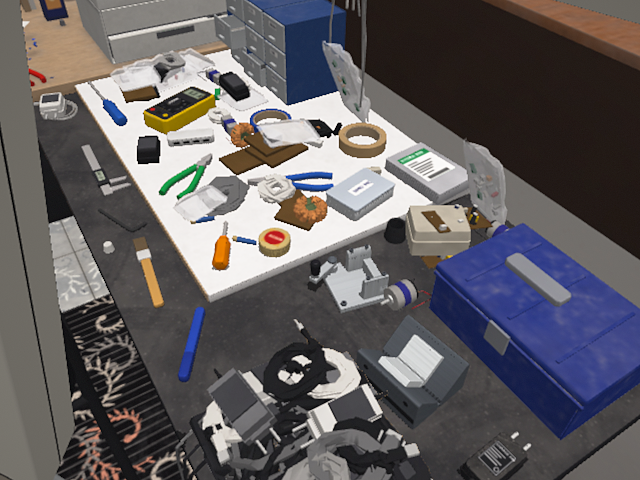

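The top view shows the die at about (410,288) with the bracket, and the jig at about (330,222) with its clamp knob near (299,239) and a motor beside it at (370,220). Next I'm enlarging both views.

```bash
python3 - <<'E'
from h import *
a=cv2.imread('pics/top0.png')[180:330,285:455]; cv2.imwrite('pics/tc.png',cv2.resize(a,None,fx=4,fy=4,interpolation=cv2.INTER_CUBIC))
a=cv2.imread('pics/scene0.png')[230:430,300:480]; cv2.imwrite('pics/sc.png',cv2.resize(a,None,fx=3,fy=3,interpolation=cv2.INTER_CUBIC))
for u,v in[(410,288),(330,222),(299,239)]: print(onz("top",u,v,.03))
E
```

```text
[ 0.47550183 -0.20460177  0.03      ]
[ 0.59673496 -0.06215251  0.03      ]
[ 0.56512458 -0.00538997  0.03      ]
```

View pics/tc.png

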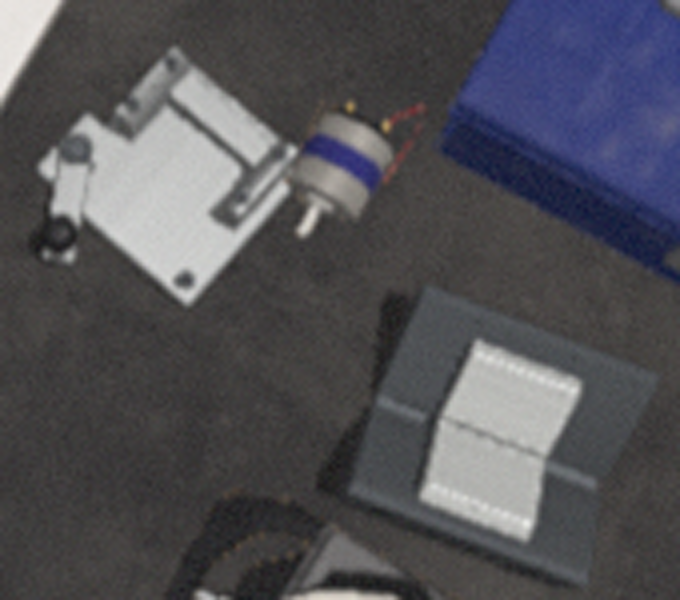

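View pics/sc.png

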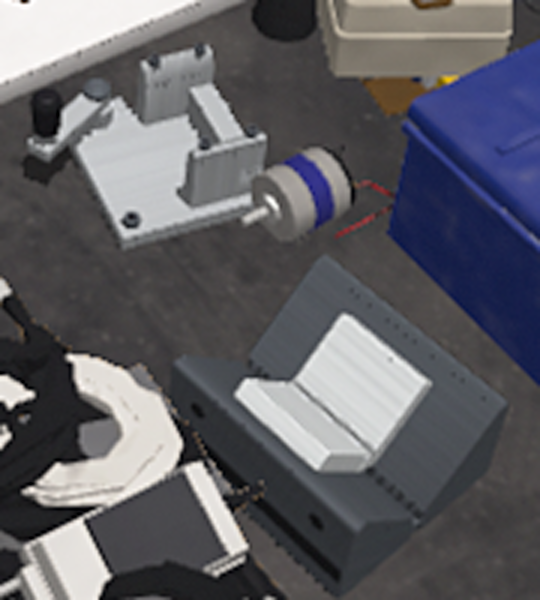

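The crops show the die's V groove with the bracket in it (fold at crop (440,418)–(545,460)). The jig lies with its back toward upper right, and its clamp is open at left, with the pivot at (75,150) and the knob at (60,235). I'm casting rays onto planes for the poses.

```bash
cat >> h.py <<'E'
def fit(M,W):
    M=np.array(M,float)[:,:2];W=np.array(W,float)[:,:2];a=M-M.mean(0);b=W-W.mean(0)
    th=np.arctan2((a[:,0]*b[:,1]-a[:,1]*b[:,0]).sum(),(a*b).sum()); c,s=np.cos(th),np.sin(th);R=np.array([[c,-s],[s,c]])
    t=W.mean(0)-R@M.mean(0); r=(W-(M@R.T+t))*1e3
    return th,R,t,r
E
python3 - <<'E'
from h import *
T=lambda cx,cy,z:onz("top",285+(cx+.5)/4-.5,180+(cy+.5)/4-.5,z)
np.set_printoptions(precision=4,suppress=True)
# die top corners: x+ side = back (toolbox)? assume back=+x: left is +y
px=[(427,288),(657,377),(350,490),(585,582)]
W=[T(*p,.056) for p in px]; M=[(.05,.055),(.05,-.055),(-.05,.055),(-.05,-.055)]
th,R,t,r=fit(M,W); print("die",np.degrees(th),t); print(r)
for nm,zo,zi in(("long",.055,.0621),("short",.0494,.0564)):
    print(nm,"back outer",[R.T@(T(*p,zo)[:2]-t) for p in[(477,340),(580,380)]],"front outer",[R.T@(T(*p,zo)[:2]-t) for p in[(420,500),(530,540)]])
print("fold",[R.T@(T(*p,.029)[:2]-t) for p in[(440,418),(545,460)]])
# jig
px=[(190,305,.01,-.066,-.043),(42,165,.01,-.066,.043),(300,190,.01,None,0)]
px=[(190,305,.01,-.066,-.043),(178,47,.05,.014,.03),(113,122,.05,-.026,.03)]
px=[(190,305,.01,-.066,-.043),(42,165,.01,-.066,.043),(171,91,.03,0,.027),(245,165,.03,0,-.027)]
W=[T(a,b,z) for a,b,z,_,_ in px]; M=[(x,y) for *_,x,y in px]
th,R,t,r=fit(M,W); print("jig",np.degrees(th),t); print(r)
print("knob top",R.T@(T(60,228,.063)[:2]-t), "pivot",R.T@(T(75,147,.03)[:2]-t))
# scene check
C=np.c_[R,[0,0]]
for P in[(-.066,-.043,.01),(-.066,.043,.01),(0,.027,.03),(-.026,-.027,.05),(-.048-.044,.041,.063)]:
    w=np.r_[R@np.array(P[:2])+t,P[2]];u,v=proj("scene",w);print(P,"scene crop",(u-300)*3,(v-230)*3)
E
```

```text
die -21.656333530023975 [ 0.4732 -0.2011]
[[-2.5933 -0.622 ]
 [-1.5752  2.1697]
 [ 1.5529 -1.7522]
 [ 2.6156  0.2045]]
long back outer [array([0.0343, 0.025 ]), array([ 0.0343, -0.0229])] front outer [array([-0.0407,  0.0241]), array([-0.0393, -0.026 ])]
short back outer [array([0.0354, 0.0244]), array([ 0.0354, -0.0238])] front outer [array([-0.0401,  0.0235]), array([-0.0387, -0.0269])]
fold [array([-0.    ,  0.0255]), array([-0.0005, -0.0246])]
jig -43.70382415332034 [ 0.6171 -0.076 ]
[[-2.6906 -4.8605]
 [ 4.2995  1.7301]
 [-1.9672 -1.1122]
 [ 0.3582  4.2426]]
knob top [-0.0864  0.0125] pivot [-0.0503  0.0386]
(-0.066, -0.043, 0.01) scene crop 117.57247757339695 228.97886377185807
(-0.066, 0.043, 0.01) scene crop 64.74254806911608 114.87376723071611
(0, 0.027, 0.03) scene crop 190.40844764126837 83.02041624658744
(-0.026, -0.027, 0.05) scene crop 184.28262004148036 136.19674368257444
(-0.092, 0.041, 0.063) scene crop 20.176062167392104 56.31094391742408
```

The short leg is on the die's back side: the 35 mm and 41 mm end offsets match. I'm moving above the die.

move_arm(grip=[1,1,1,1,1,1,1,1,1,1,1,1,1,1,1,1,1,1,1], linear=[[0.029,-0.0103,0.0067],[0.029,-0.0103,0.0067],[0.029,-0.0103,0.0067],[0.029,-0.0103,0.0067],[0.029,-0.0103,0.0067],[0.029,-0.0103,0.0067],[0.029,-0.0103,0.0067],[0.029,-0.0103,0.0067],[0.029,-0.0103,0.0067],[0.029,-0.0103,0.0067],[0.029,-0.0103,0.0067],[0.029,-0.0103,0.0067],[0,0,0],[0,0,0],[0,0,0],[0,0,0],[0,0,0],[0,0,0],[0,0,0]], roll=[0,0,0,0,0,0,0,0,0,0,0,0,0.133,0.133,0.133,0.133,0.133,0.133,0])

```text
time: 2.48
position: [0.4708, -0.2017, 0.1504]
ee_rot: [[0.93, -0.368, -0.001], [-0.368, -0.93, 0.0], [-0.001, -0.0, -1.0]]
ft_force: [0.3, -0.3, -0.0]
grip_width: 1.001
grasp_force: 0.0
```

```bash
python3 - <<'E'
from h import *
np.set_printoptions(precision=4,suppress=True)
o=ctrl.get_obs(); print(o["q"],o["position"],o["ee_rot"],o["time"]); im=snap("wrist","w1.png")
E
```

```text
[-23.1945  18.0578  -6.3348  65.6701  -0.0004 178.3899] [ 0.4708 -0.2017  0.1504] [[ 0.9299 -0.3679 -0.001 ]
 [-0.3679 -0.9299  0.0004]
 [-0.0011 -0.     -1.    ]] 2.475
```

View pics/w1.png

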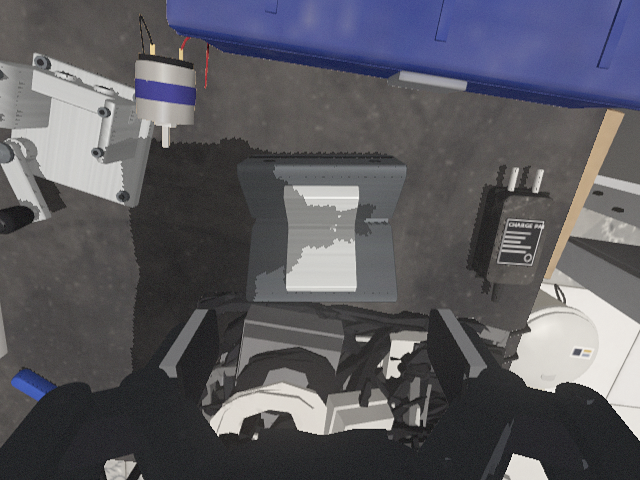

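The wrist view shows the bracket: back edge (285,186)–(357,186), front edge (287,291)–(357,291), fold near row 225–235.

```bash
python3 - <<'E'
from h import *
np.set_printoptions(precision=4,suppress=True)
o=ctrl.get_obs();R=np.array(o["ee_rot"]);p=np.array(o["position"])
for u,v,z in[(285,186,.0494),(357,186,.0494),(287,291,.055),(357,291,.055),(240,159,.056),(406,157,.056),(247,301,.056),(397,301,.056)]:
    w=onz("wrist",u,v,z); print(w, "tool",R.T@(w-p))
E
```

```text
[ 0.5123 -0.1912  0.0494] tool [ 0.0347 -0.0251  0.1011]
[ 0.4948 -0.2359  0.0494] tool [0.0348 0.0229 0.1011]
[ 0.4426 -0.1632  0.055 ] tool [-0.0404 -0.0255  0.0956]
[ 0.4242 -0.21    0.055 ] tool [-0.0403  0.0248  0.0956]
[ 0.5396 -0.1726  0.056 ] tool [ 0.0533 -0.0523  0.0945]
[ 0.5023 -0.2708  0.056 ] tool [0.0546 0.0527 0.0945]
[ 0.4463 -0.1334  0.056 ] tool [-0.0479 -0.0546  0.0946]
[ 0.4066 -0.2343  0.056 ] tool [-0.0478  0.0539  0.0946]
```

move_arm(grip=[0.6,0.6,0.6,0.6,0.6,0.6,0.6,0.6,0.6,-1,-1,-1,-1,-1], linear=[[0,-0.0005,0.018],[0,0,0.018],[0,0,0.018],[0,0,0.018],[0,0,0.018],[0,0,0.018],[0,0,0.012],[0,0,0.006],[0,0,0],[0,0,0],[0,0,0],[0,0,0],[0,0,0],[0,0,0]], roll=[0,0,0,0,0,0,0,0,0,0,0,0,0,0])

```text
time: 4.28
position: [0.4721, -0.2014, 0.0261]
ee_rot: [[0.929, -0.369, 0.002], [-0.369, -0.929, -0.0], [0.002, -0.001, -1.0]]
ft_force: [-1.7, 1.1, 6.8]
grip_width: 0.559
grasp_force: 61.8
```

move_arm(grip=[-1,-1,-1,-1,-1,-1,-1,-1,-1,-1,-1,-1,-1,-1,-1,-1,-1], linear=[[0,0,-0.008],[0,0,-0.012],[0,0,-0.02],[0,0,-0.02],[0,0,-0.02],[0,0,-0.01],[-0.0036,-0.018,0],[-0.0036,-0.018,0],[-0.0036,-0.018,0],[-0.0036,-0.018,0],[-0.0036,-0.018,0],[-0.0036,-0.018,0],[-0.0036,-0.018,0],[-0.0036,-0.018,0],[-0.0036,-0.018,0],[-0.0036,-0.018,0],[0,0,0]], roll=[0,0,0,0,0,0,0,0,0,0,0,0,0,0,0,0,0])

```text
time: 6.4
position: [0.4684, -0.1016, 0.1203]
ee_rot: [[0.967, -0.253, 0.017], [-0.254, -0.965, 0.067], [-0.0, -0.07, -0.998]]
ft_force: [-0.3, -0.2, -2.8]
grip_width: 0.555
grasp_force: 62.4
```

```bash
python3 - <<'E'
from h import *
a=snap("wrist","w2.png"); b=snap("scene","s2.png"); t=snap("top","t2.png")
f=lambda x,s:cv2.resize(x,None,fx=s,fy=s)
A=f(a[100:340,150:500],1.143); B=f(b[150:390,230:430],2); 
B=f(b[170:370,250:450],2);A=f(a[150:350,220:420],2); cv2.imwrite('pics/c2.png',np.hstack([A,B])[:,:,::-1])
E
```

```text
(no output)
```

View pics/c2.png

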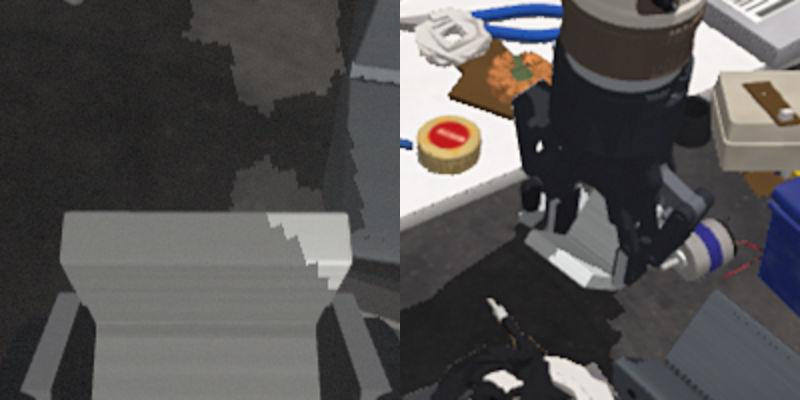

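The bracket is held as a V with the short leg forward, but joint 6 hit its limit. I'm rolling back to mend this.

move_arm(grip=[-1,-1,-1,-1,-1,-1,-1], linear=[[0,0,0],[0,0,0],[0,0,0],[0,0,0],[0,0,0],[0,0,0],[0,0,0]], roll=[-0.13,-0.13,-0.13,-0.13,-0.13,-0.13,0])

```text
time: 7.42
position: [0.4686, -0.1024, 0.1201]
ee_rot: [[0.867, 0.498, 0.017], [0.496, -0.866, 0.067], [0.048, -0.05, -0.998]]
ft_force: [-0.5, -0.4, -1.9]
grip_width: 0.556
grasp_force: 62.4
```

```bash
python3 - <<'E'
from h import *
np.set_printoptions(precision=4,suppress=True)
o=ctrl.get_obs(); print(o["q"],o["position"],o["ee_rot"])
E
```

```text
[-14.848   16.1523 -14.1018  59.7718   3.9827 135.3399] [ 0.4686 -0.1024  0.1201] [[ 0.8672  0.4976  0.0174]
 [ 0.4955 -0.866   0.0673]
 [ 0.0485 -0.0497 -0.9976]]
```

move_arm(grip=[-1,-1,-1,-1], linear=[[0,0,0],[0,0,0],[0,0,0],[0,0,0]], roll=[0.145,0.145,0.14,0])

```text
time: 7.92
position: [0.4685, -0.1023, 0.1201]
ee_rot: [[0.996, 0.092, 0.017], [0.091, -0.994, 0.067], [0.023, -0.065, -0.998]]
ft_force: [0.2, 0.4, -1.8]
grip_width: 0.556
grasp_force: 62.4
```

```bash
cat >> h.py <<'E'
def shift(target):
    o=ctrl.get_obs(); R=np.array(o["ee_rot"]); return R.T@(np.array(target)-np.array(o["position"]))
E
python3 - <<'E'
from h import *
np.set_printoptions(precision=4,suppress=True)
o=ctrl.get_obs(); print(o["q"],o["position"],o["ee_rot"],shift([.495,-.005,.12]),shift([.495,-.005,.03]))
E
```

```text
[-14.8386  16.1459 -14.1086  59.7736   3.9865 159.895 ] [ 0.4685 -0.1023  0.1201] [[ 0.9956  0.0923  0.0173]
 [ 0.091  -0.9936  0.0673]
 [ 0.0234 -0.0655 -0.9976]] [ 0.0352 -0.0942  0.0071] [ 0.0331 -0.0883  0.0969]
```

move_arm(grip=[-1,-1,-1,-1,-1,-1,-1,-1,-1,-1,-1,-1,-1,-1,-1], linear=[[0.0059,-0.0157,0.0012],[0.0059,-0.0157,0.0012],[0.0059,-0.0157,0.0012],[0.0059,-0.0157,0.0012],[0.0059,-0.0157,0.0012],[0.0059,-0.0157,0.0012],[-0.0003,0.001,0.015],[-0.0003,0.001,0.015],[-0.0003,0.001,0.015],[-0.0003,0.001,0.015],[-0.0003,0.001,0.015],[-0.0003,0.001,0.015],[-0.0003,0.0006,0.01],[0,0.0004,0.005],[0,0,0]], roll=[0,0,0,0,0,0,0,0,0,0,0,0,0,0,0])

```text
time: 9.8
position: [0.4955, -0.0049, 0.0145]
ee_rot: [[0.996, 0.093, 0.017], [0.091, -0.994, 0.067], [0.023, -0.066, -0.998]]
ft_force: [0.2, 0.2, -2.3]
grip_width: 0.559
grasp_force: 62.4
```

move_arm(grip=[-1,-1,-1,-1], linear=[[0,0,0.002],[0,0,0.002],[0,0,0.001],[0,0,0]], roll=[0,0,0,0])

```text
time: 10.3
position: [0.4956, -0.0046, 0.0097]
ee_rot: [[0.996, 0.093, 0.017], [0.091, -0.994, 0.067], [0.024, -0.065, -0.998]]
ft_force: [-0.7, -0.1, -2.4]
grip_width: 0.563
grasp_force: 62.4
```

move_arm(grip=[-1,-1,-1,-1], linear=[[0,0,0.001],[0,0,0.001],[0,0,0.001],[0,0,0]], roll=[0,0,0,0])

```text
time: 10.8
position: [0.4959, -0.0045, 0.0081]
ee_rot: [[0.996, 0.093, 0.018], [0.091, -0.994, 0.067], [0.024, -0.065, -0.998]]
ft_force: [-3.4, -0.3, 9.3]
grip_width: 0.556
grasp_force: 63.6
```

Contact felt. Releasing so it tips onto the long leg.

move_arm(grip=[0.3,0.6,0.6,0.6,0.6,0.6,0.6,0.6], linear=[[0,0,0],[0,0,0],[0,0,0],[0,0,0],[0,0,0],[0,0,0],[0,0,0],[0,0,0]], roll=[0,0,0,0,0,0,0,0])

```text
time: 11.8
position: [0.4957, -0.0044, 0.0067]
ee_rot: [[0.996, 0.093, 0.017], [0.091, -0.994, 0.067], [0.024, -0.065, -0.998]]
ft_force: [-0.5, 0.2, 0.0]
grip_width: 0.803
grasp_force: 0.0
```

```bash
python3 - <<'E'
from h import *
a=snap("wrist","w3.png"); b=snap("scene","s3.png")
A=a[130:430,170:470]; B=cv2.resize(b[190:340,200:400],None,fx=2,fy=2); cv2.imwrite('pics/c3.png',np.hstack([A,B])[:,:,::-1])
E
```

```text
(no output)
```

View pics/c3.png

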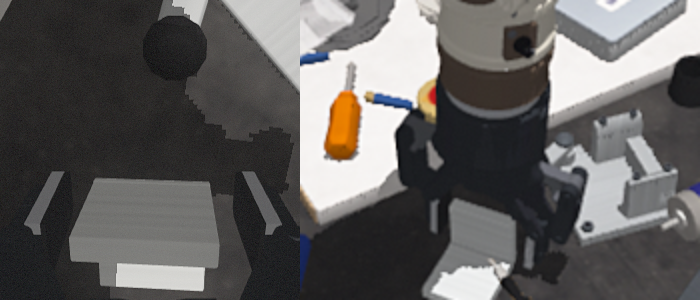

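The bracket stands on its long leg on the bare worktop. I'm rising straight up and unwinding joint 6 toward its other limit, to remove the 4° tilt there.

move_arm(grip=[0.6,0.6,0.6,0.6,0.6,0.6,0.6,1,1,1,1,1,1,1,1,1,1,1,1,1], linear=[[0.0006,-0.0016,-0.024],[0.0006,-0.0016,-0.024],[0.0006,-0.0016,-0.024],[0.0006,-0.0016,-0.024],[0.0006,-0.0016,-0.024],[0.0006,-0.0016,-0.024],[0.0006,-0.0016,-0.024],[0,0,-0.024],[0,0,-0.01],[0,0,0],[0,0,0],[0,0,0],[0,0,0],[0,0,0],[0,0,0],[0,0,0],[0,0,0],[0,0,0],[0,0,0],[0,0,0]], roll=[0,0,0,0,0,-0.18,-0.18,-0.18,-0.18,-0.18,-0.18,-0.18,-0.18,-0.18,-0.18,-0.18,-0.18,-0.18,-0.18,-0.18])

```text
time: 14.4
position: [0.4948, -0.0064, 0.209]
ee_rot: [[-0.942, 0.336, 0.017], [0.336, 0.939, 0.067], [0.007, 0.069, -0.998]]
ft_force: [-0.5, -1.4, -0.4]
grip_width: 1.002
grasp_force: 0.0
```

move_arm(grip=[1,1,1,1,1,1,1,1,1,1,1,1,1,1,1,1,1,1,1], linear=[[0,0,0],[0,0,0],[0,0,0],[0,0,0],[0,0,0],[0,0,0],[0,0,0],[0,0,0],[0,0,0],[0,0,0],[0,0,0],[0,0,0],[0,0,0],[0,0,0],[0,0,0],[0,0,0],[0,0,0],[0,0,0],[0,0,0]], roll=[-0.18,-0.18,-0.18,-0.18,-0.18,-0.18,-0.18,-0.18,-0.18,-0.18,-0.18,-0.18,-0.18,-0.18,-0.18,-0.18,-0.18,-0.15,0])

```text
time: 16.77
position: [0.4949, -0.0064, 0.209]
ee_rot: [[0.96, -0.278, 0.017], [-0.279, -0.958, 0.067], [-0.002, -0.07, -0.998]]
ft_force: [-0.2, 0.6, 0.1]
grip_width: 0.999
grasp_force: 0.0
```

```bash
python3 - <<'E'
from h import *
np.set_printoptions(precision=4,suppress=True)
o=ctrl.get_obs(); print(o["time"],o["q"],o["position"],o["ee_rot"]); snap("wrist","w4.png")
E
```

```text
16.775 [  -3.1374   13.2048   -3.9513   72.0694    3.9128 -166.9133] [ 0.4949 -0.0064  0.209 ] [[ 0.9603 -0.2784  0.0172]
 [-0.2789 -0.958   0.0674]
 [-0.0023 -0.0695 -0.9976]]
```

View pics/w4.png

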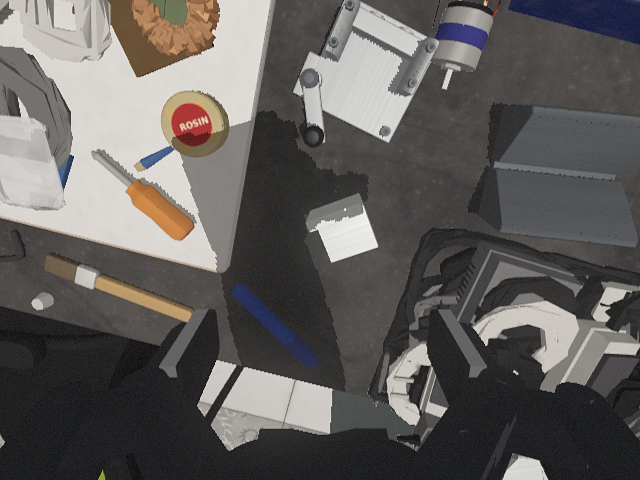

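The wrist view shows the jig's right front corner at about (388,142), its plate screws, the knob at (313,134), and the bracket at (340,230) with its foot toward the robot. I'm zooming once for precise pixels.

```bash
python3 - <<'E'
from h import *
a=cv2.imread('pics/w4.png'); f=lambda c,s:cv2.resize(c,None,fx=s,fy=s,interpolation=cv2.INTER_CUBIC)
A=f(a[0:150,290:450],3); B=f(a[185:275,295:390],3.3); B=cv2.copyMakeBorder(B,0,450-B.shape[0],0,0,cv2.BORDER_CONSTANT)
cv2.imwrite('pics/c4.png',np.hstack([A,B])); print(A.shape,B.shape)
E
```

```text
(450, 480, 3) (450, 314, 3)
```

View pics/c4.png

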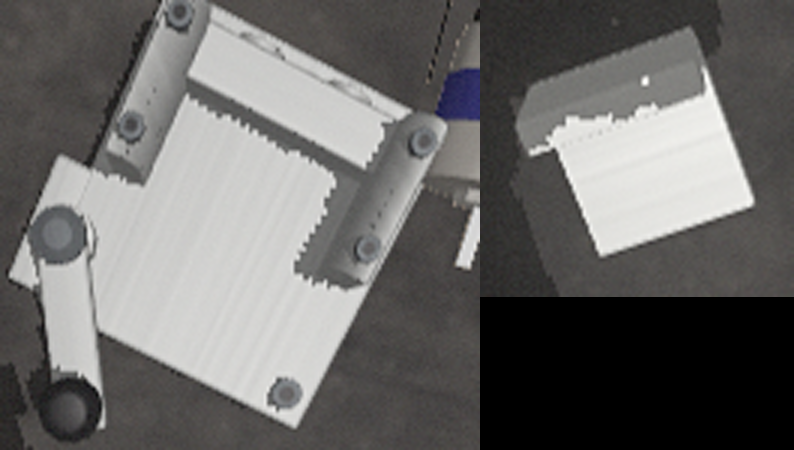

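```bash
python3 - <<'E'
from h import *
np.set_printoptions(precision=4,suppress=True)
# pose at the picture
o=ctrl.get_obs()
J=lambda x,y,z:onz("wrist",290+(x+.5)/3-.5,(y+.5)/3-.5,z)
s=314/95
B=lambda x,y,z:onz("wrist",295+(x-480+.5)/s-.5,185+(y+.5)/s-.5,z)
sc=[J(*p,.053) for p in[(180,12),(130,126),(422,140),(368,248)]]
print("screw centroid",np.mean(sc,0)); 
px=[(295,427,.01,-.066,-.043),(10,276,.01,-.066,.043),(188,80,.03,0,.027),(365,168,.03,0,-.027)]
M=[p[3:] for p in px]; W=[J(*p[:3]) for p in px]
th,R,t,r=fit(M,W); print("jig",np.degrees(th),t);print(r)
loc=lambda w:R.T@(np.array(w)[:2]-t)
print("screws",[loc(w) for w in sc]); print("pivot",loc(J(58,234,.033)),"knob",loc(J(70,408,.063)),"knobW",J(70,408,.063))
px=[(600,255,.01,-.058,.025),(753,205,.01,-.058,-.025),(530,153,.05,-.01,.025),(703,95,.05,-.01,-.025)]
M=[p[3:] for p in px]; W=[B(*p[:3]) for p in px]
th,R,t,r=fit(M,W); print("bracket",np.degrees(th),t);print(r)
E
```

```text
screw centroid [ 0.6083 -0.0722  0.053 ]
jig -43.42605578726145 [ 0.6143 -0.0755]
[[-1.0418 -3.2442]
 [ 3.6201  3.4207]
 [-3.4321 -0.3583]
 [ 0.8538  0.1817]]
screws [array([0.0053, 0.0308]), array([-0.021 ,  0.0302]), array([ 0.0076, -0.0334]), array([-0.0184, -0.0346])]
pivot [-0.0499  0.0376] knob [-0.0853  0.013 ] knobW [ 0.5613 -0.0075  0.063 ]
bracket 4.642649935617956 [ 0.4971 -0.0034]
[[-0.0297 -0.7923]
 [ 0.0074  0.6967]
 [ 0.284  -1.2307]
 [-0.2617  1.3263]]
```

```bash
python3 - <<'E'
from h import *
np.set_printoptions(precision=4,suppress=True)
J=lambda x,y,z:onz("wrist",290+(x+.5)/3-.5,(y+.5)/3-.5,z)[:2]
S=[J(*p,.053) for p in[(180,12),(130,126),(422,140),(368,248)]]
hd=lambda v,off:np.degrees(np.arctan2(v[1],v[0]))+off
f1,f2=J(295,427,.01),J(103,335,.01); s1,s2=J(188,80,.03),J(365,168,.03)
rb=J(440,160,.01)
print("front",hd(f2-f1,-90),"stop",hd(s1-s2,-90),"screws y",hd(S[0]-S[2],-90),hd(S[1]-S[3],-90),"x",hd(S[0]-S[1],0),hd(S[2]-S[3],0))
for a in(-41,-42,-43):
    a=np.radians(a);c,s=np.cos(a),np.sin(a);R=np.array([[c,-s],[s,c]]).T
    print(np.degrees(a),"front",R@f1,R@f2,"stop",R@s1,R@s2,"screws",[R@q for q in S],"piv",R@J(58,234,.033),"knob",R@J(70,408,.063))
E
```

```text
front -40.503352278351386 stop -40.328527253661626 screws y -41.415247951732354 -41.20780460404274 x -42.03028946311363 -40.71649810733657
-41.0 front [0.4468 0.3027] [0.4462 0.3655] stop [0.512  0.3705] [0.5126 0.3198] screws [array([0.5198, 0.3766]), array([0.4935, 0.3771]), array([0.5193, 0.3124]), array([0.4933, 0.3122])] piv [0.4649 0.3857] knob [0.4285 0.3626]
-42.0 front [0.4414 0.3105] [0.4398 0.3732] stop [0.5054 0.3794] [0.5069 0.3287] screws [array([0.5132, 0.3856]), array([0.4869, 0.3857]), array([0.5138, 0.3214]), array([0.4878, 0.3208])] piv [0.4581 0.3938] knob [0.4221 0.37  ]
-43.0 front [0.4359 0.3182] [0.4332 0.3808] stop [0.4987 0.3881] [0.5011 0.3375] screws [array([0.5063, 0.3945]), array([0.4801, 0.3941]), array([0.5081, 0.3303]), array([0.4821, 0.3293])] piv [0.4512 0.4017] knob [0.4156 0.3774]
```

move_arm(grip=[0,0,0,0,0,0], linear=[[0,0,0],[0,0,0],[0,0.018,0],[0,0.018,0],[0,0.018,0],[0,0,0]], roll=[-0.115,-0.115,0,0,0,0])

```text
time: 17.58
position: [0.4937, -0.0318, 0.2057]
ee_rot: [[0.996, -0.092, 0.018], [-0.093, -0.995, 0.044], [0.014, -0.045, -0.999]]
ft_force: [0.1, 0.3, -0.5]
grip_width: 0.497
grasp_force: 0.0
```

It's working; continuing.

move_arm(grip=[0,0,0,0], linear=[[0,0.018,0],[0,0.018,0],[0,0.018,0],[0,0,0]], roll=[0,0,0,0])

```text
time: 18.08
position: [0.4914, -0.0574, 0.2037]
ee_rot: [[0.991, -0.131, 0.017], [-0.131, -0.991, 0.021], [0.014, -0.023, -1.0]]
ft_force: [0.4, 0.6, -0.2]
grip_width: 0.504
grasp_force: 0.0
```

move_arm(grip=[0,0,0,0], linear=[[0,0.018,0],[0,0.018,0],[0,0.014,0],[0,0,0]], roll=[0,0,0,0])

```text
time: 18.58
position: [0.4883, -0.0811, 0.2029]
ee_rot: [[0.986, -0.167, 0.014], [-0.167, -0.986, 0.001], [0.014, -0.003, -1.0]]
ft_force: [-0.1, 0.5, 0.6]
grip_width: 0.499
grasp_force: 0.0
```

```bash
python3 - <<'E'
from h import *
np.set_printoptions(precision=4,suppress=True)
o=ctrl.get_obs(); print(o["q"],o["position"],o["ee_rot"])
E
```

```text
[  -9.5347   13.4329   -4.4783   71.313     0.1688 -179.9438] [ 0.4883 -0.0811  0.2029] [[ 0.9859 -0.1666  0.0138]
 [-0.1666 -0.986   0.0007]
 [ 0.0135 -0.003  -0.9999]]
```

Tilt is below 1°. The clamp stands only about 57° open, which leaves roughly 1 mm to the foot's path, so I'm opening it fully first by gripping the knob.

move_arm(grip=[0,0,0,0,0,0,0,0,0,0,0,-1,-1,-1,-1,-1], linear=[[0.0116,-0.0169,0.0208],[0.0116,-0.0169,0.0208],[0.0116,-0.0169,0.0208],[0.0116,-0.0169,0.0208],[0.0118,-0.0169,0.0208],[0,0,0],[0.0003,0,0.015],[0.0002,0,0.015],[0.0002,0,0.015],[0.0002,0,0.013],[0,0,0],[0,0,0],[0,0,0],[0,0,0],[0,0,0],[0,0,0]], roll=[0,0,0,0,0,0,0,0,0,0,0,0,0,0,0,0])

```text
time: 20.58
position: [0.5634, -0.0071, 0.0427]
ee_rot: [[0.986, -0.166, 0.015], [-0.166, -0.986, 0.001], [0.015, -0.003, -1.0]]
ft_force: [-0.6, -0.7, 6.2]
grip_width: 0.158
grasp_force: 58.9
```

move_arm(grip=[-1,-1,-1,-1,-1,-1,-1], linear=[[0,-0.0041,0],[0,-0.0041,0],[0,-0.0041,0],[0,-0.0041,0],[0,-0.0041,0],[0,-0.0041,0],[0,0,0]], roll=[0.096,0.096,0.096,0.096,0.096,0.096,0])

```text
time: 21.45
position: [0.5742, 0.0147, 0.0427]
ee_rot: [[0.737, -0.675, 0.017], [-0.675, -0.737, -0.001], [0.013, -0.011, -1.0]]
ft_force: [3.1, -3.1, 3.3]
grip_width: 0.161
grasp_force: 58.7
```

move_arm(grip=[-0.3,0,0,0,0,0,0,0,0,0], linear=[[0,0,0],[0,0,0],[0,0,-0.02],[0,0,-0.025],[0,0,-0.032],[0,0,0],[0,0,0],[0,0,0],[0,0,0],[0,0,0]], roll=[0,0,0,0,0.125,0.156,0.156,0.156,0.156,0])

```text
time: 22.7
position: [0.5707, 0.0154, 0.1186]
ee_rot: [[0.082, -0.997, 0.012], [-0.997, -0.082, 0.001], [-0.0, -0.012, -1.0]]
ft_force: [-0.1, -0.1, -0.3]
grip_width: 0.501
grasp_force: 0.0
```

```bash
python3 - <<'E'
from h import *
np.set_printoptions(precision=4,suppress=True)
o=ctrl.get_obs(); R=o["ee_rot"]; print(o["time"],o["q"],o["position"],R,np.degrees(np.arctan2(R[1][0],R[0][0])),shift([.4921,-.0038,.11]),shift([.4921,-.0038,.026]))
E
```

```text
22.7 [  1.5231  25.2172  -0.6366  63.4376   0.0486 -93.1568] [0.5707 0.0154 0.1186] [[ 0.0816 -0.9966  0.0123]
 [-0.9967 -0.0816  0.0012]
 [-0.0002 -0.0124 -0.9999]] -85.31975470972392 [0.0128 0.08   0.0076] [0.0128 0.081  0.0916]
```

move_arm(grip=[0,0,0,0,0,0,0,0,0,0,0,0,0,-1,-1,-1,-1,-1], linear=[[0.0026,0.016,0.0015],[0.0026,0.016,0.0015],[0.0026,0.016,0.0015],[0.0026,0.016,0.0015],[0.0024,0.016,0.0015],[0,0,0],[0,0.0002,0.014],[0,0.0002,0.014],[0,0.0002,0.014],[0,0.0002,0.014],[0,0.0002,0.014],[0,0,0.013],[0,0,0],[0,0,0],[0,0,0],[0,0,0],[0,0,0],[0,0,0]], roll=[0,0,0,0,0,0,0,0,0,0,0,0,0,0,0,0,0,0])

```text
time: 24.95
position: [0.4934, -0.004, 0.0283]
ee_rot: [[0.079, -0.997, 0.015], [-0.997, -0.079, 0.001], [0.001, -0.015, -1.0]]
ft_force: [-1.2, -1.1, 6.7]
grip_width: 0.1
grasp_force: 59.3
```

Gripped by the short leg; lifting and turning to the jig heading.

move_arm(grip=[-1,-1,-1,-1,-1,-1,-1,-1,-1,-1,-1,-1], linear=[[0,0,-0.01],[0,0,-0.018],[0,0,-0.021],[0,0,-0.021],[0,0,-0.021],[0,0,-0.021],[0,0,0],[0,0,0],[0,0,0],[0,0,0],[0,0,0],[0,0,0]], roll=[0,0,0,0,0,0,0.159,0.159,0.159,0.159,0.159,0])

```text
time: 26.45
position: [0.4912, -0.0039, 0.1395]
ee_rot: [[-0.655, -0.756, 0.013], [-0.756, 0.655, 0.001], [-0.009, -0.01, -1.0]]
ft_force: [-0.8, 0.3, -2.9]
grip_width: 0.105
grasp_force: 58.8
```

```bash
python3 - <<'E'
from h import *
np.set_printoptions(precision=4,suppress=True)
o=ctrl.get_obs(); R=o["ee_rot"]; print(o["time"],o["q"],o["position"],R,np.degrees(np.arctan2(R[1][0],R[0][0])),shift([.6069,-.0708,.14]),shift([.6069,-.0708,.095]))
snap("wrist","w5.png")
E
```

```text
26.45 [ -0.493   15.7216 -11.3862  62.1211   0.0523 -49.5914] [ 0.4912 -0.0039  0.1395] [[-0.6547 -0.7558  0.0135]
 [-0.7558  0.6548  0.0008]
 [-0.0094 -0.0097 -0.9999]] -130.89873603111417 [-0.0253 -0.1313  0.001 ] [-0.0248 -0.1308  0.046 ]
```

move_arm(grip=[-1,-1,-1,-1,-1,-1,-1,-1,-1,-1,-1,-1,-1], linear=[[-0.0031,-0.0164,0],[-0.0031,-0.0164,0],[-0.0031,-0.0164,0],[-0.0031,-0.0164,0],[-0.0031,-0.0164,0],[-0.0031,-0.0164,0],[-0.0031,-0.0164,0],[-0.0031,-0.016,0],[0,0,0.015],[0,0,0.015],[0,0,0.015],[0,0,0.005],[0,0,0]], roll=[0,0,0,0,0,0,0,0,0,0,0,0,0])

```text
time: 28.12
position: [0.6065, -0.0708, 0.0904]
ee_rot: [[-0.656, -0.755, 0.013], [-0.755, 0.656, 0.001], [-0.009, -0.009, -1.0]]
ft_force: [-0.3, 0.1, -1.3]
grip_width: 0.105
grasp_force: 58.9
```

```bash
python3 - <<'E'
from h import *
np.set_printoptions(precision=4,suppress=True)
o=ctrl.get_obs(); R=o["ee_rot"]; print(o["time"],o["position"],np.degrees(np.arctan2(R[1][0],R[0][0])),o["ft_force"],shift([.6069,-.0708,.06]))
a=snap("wrist","w6.png");b=snap("scene","s6.png");snap("top","t6.png")
A=a[120:420,120:520]; B=cv2.resize(b[200:320,290:450],None,fx=2.5,fy=2.5); cv2.imwrite('pics/c6.png',np.hstack([A,B])[:,:,::-1])
E
```

```text
28.125 [ 0.6065 -0.0708  0.0904] -130.98516243704236 [-0.3237  0.1408 -1.2887] [0.     0.     0.0304]
```

move_arm(grip=[-1,-1,-1,-1,-1,-1], linear=[[0,0,0.005],[0,0,0.005],[0,0,0.005],[0,0,0.005],[0,0,0.004],[0,0,0]], roll=[0,0,0,0,0,0])

```text
time: 29.02
position: [0.607, -0.071, 0.0664]
ee_rot: [[-0.656, -0.755, 0.013], [-0.755, 0.656, 0.001], [-0.009, -0.009, -1.0]]
ft_force: [0.8, 0.0, -2.0]
grip_width: 0.1
grasp_force: 58.9
```

Between the plates with no contact force; continuing down.

move_arm(grip=[-1,-1,-1,-1,-1,-1,-1], linear=[[0,0,0.005],[0,0,0.005],[0,0,0.005],[0,0,0.005],[0,0,0.004],[0,0,0.003],[0,0,0]], roll=[0,0,0,0,0,0,0])

```text
time: 29.9
position: [0.6076, -0.071, 0.0397]
ee_rot: [[-0.656, -0.755, 0.013], [-0.755, 0.656, 0.001], [-0.009, -0.01, -1.0]]
ft_force: [-0.6, 0.7, -2.9]
grip_width: 0.104
grasp_force: 58.9
```

move_arm(grip=[-1,-1,-1,-1,-1], linear=[[0,0,0.001],[0,-0.001,0.0005],[0,-0.001,0],[0,-0.001,0],[0,0,0]], roll=[0,0,0,0,0])

```text
time: 30.52
position: [0.6103, -0.0731, 0.0387]
ee_rot: [[-0.656, -0.754, 0.014], [-0.755, 0.656, 0.001], [-0.01, -0.01, -1.0]]
ft_force: [-0.8, 0.6, -1.7]
grip_width: 0.102
grasp_force: 59.0
```

move_arm(grip=[-1,-1,-1,-1,-1], linear=[[0,0,0.001],[0,-0.001,0.0005],[0,-0.001,0],[0,0,0],[0,0,0]], roll=[0,0,0,0,0])

```text
time: 31.15
position: [0.6108, -0.0733, 0.0383]
ee_rot: [[-0.656, -0.755, 0.013], [-0.755, 0.656, 0.002], [-0.01, -0.008, -1.0]]
ft_force: [-4.4, 2.6, 6.2]
grip_width: 0.097
grasp_force: 60.5
```

move_arm(grip=[-1,-1,-1,-1], linear=[[0,-0.001,0.0005],[0,-0.001,0.0005],[0,0,0],[0,0,0]], roll=[0,0,0,0])

```text
time: 31.65
position: [0.6111, -0.0735, 0.0382]
ee_rot: [[-0.655, -0.755, 0.011], [-0.755, 0.655, 0.005], [-0.011, -0.005, -1.0]]
ft_force: [-8.2, 5.4, 14.8]
grip_width: 0.103
grasp_force: 61.9
```

Seated against base and stop (8–15 N). Releasing and rising, then looking.

move_arm(grip=[-0.7,-0.4,-0.4,-0.4,-0.4,-0.4,-0.4,-0.4,-0.4,-0.4,-0.4], linear=[[0,0.001,-0.0005],[0,0.001,0],[0,0,0],[0,0,0],[0,0,-0.008],[0,0,-0.016],[0,0,-0.02],[0,0,-0.02],[0,0,-0.02],[0,0,-0.02],[0,0,0]], roll=[0,0,0,0,0,0,0,0,0,0,0])

```text
time: 33.02
position: [0.612, -0.0746, 0.1439]
ee_rot: [[-0.656, -0.754, 0.02], [-0.755, 0.656, -0.0], [-0.013, -0.015, -1.0]]
ft_force: [0.4, -0.4, -1.0]
grip_width: 0.298
grasp_force: 0.0
```

```bash
python3 - <<'E'
from h import *
np.set_printoptions(precision=4,suppress=True)
o=ctrl.get_obs(); R=o["ee_rot"]; print(o["time"],o["q"],o["position"],R)
a=snap("wrist","w7.png");b=snap("scene","s7.png");
A=a[60:360,120:520]; B=cv2.resize(b[200:320,290:450],None,fx=2.5,fy=2.5); cv2.imwrite('pics/c7.png',np.hstack([A,B])[:,:,::-1])
E
```

```text
33.025 [ -7.0208  28.7633   9.0614  69.1645   0.1389 -56.0076] [ 0.612  -0.0746  0.1439] [[-0.6561 -0.7544  0.0199]
 [-0.7546  0.6562 -0.    ]
 [-0.0131 -0.015  -0.9998]]
```

View pics/c7.png

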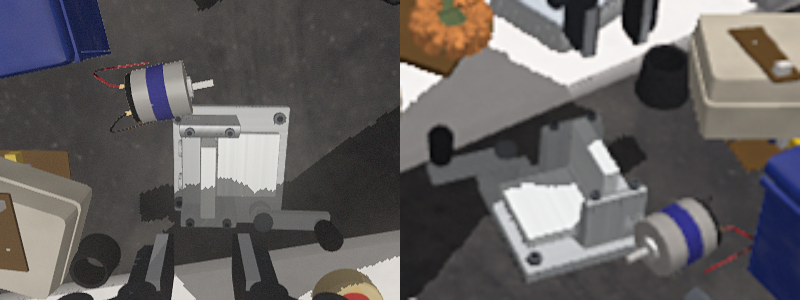

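The bracket sits flat in the jig, the short leg at the back stop; the knob is at about (448,295) in the wrist frame. Now I'll turn the tool for the clamp.

```bash
python3 - <<'E'
from h import *
np.set_printoptions(precision=4,suppress=True)
print(onz("wrist",448,293,.063),onz("wrist",383,282,.033), onz("wrist",120+208,60+137,.06))
E
```

```text
[0.5671 0.0043 0.063 ] [ 0.6007 -0.0157  0.033 ] [ 0.5855 -0.0968  0.06  ]
```

move_arm(grip=[-0.1,-0.1,-0.1,-0.1,-0.1,-0.1,-0.1,-0.1,-0.1,-0.1], linear=[[0,0,0],[0,0,0],[0,0,0],[0,0,0],[0,0,0],[0,0,0],[0,0,0],[0,0,0],[0,0,0],[0,0,0]], roll=[0.175,0.175,0.175,0.175,0.175,0.175,0.175,0.175,0.17,0])

```text
time: 34.38
position: [0.6094, -0.0743, 0.1394]
ee_rot: [[-0.756, 0.654, 0.012], [0.654, 0.756, 0.001], [-0.008, 0.008, -1.0]]
ft_force: [-0.1, 0.5, -0.3]
grip_width: 0.447
grasp_force: 0.0
```

```bash
python3 - <<'E'
from h import *
np.set_printoptions(precision=4,suppress=True)
o=ctrl.get_obs(); R=o["ee_rot"]; print(o["time"],o["q"],o["position"],np.degrees(np.arctan2(R[1][0],R[0][0])),shift([.572,.015,.12]),shift([.572,.015,.043]))
E
```

```text
34.375 [-7.0189 29.0138  8.7818 69.1093  0.1367 33.8308] [ 0.6094 -0.0743  0.1394] 139.14901944074887 [0.0869 0.0429 0.019 ] [0.0875 0.0423 0.096 ]
```

move_arm(grip=[0.3,0.3,0.3,0.3,0.3,0.3,0.3,0.3,0.3,0.3,0.3,0.3,0.3,-1,-1,-1,-1,-1,-1], linear=[[0.0145,0.0069,0.0032],[0.0145,0.0069,0.0032],[0.0145,0.0069,0.0032],[0.0145,0.0069,0.0032],[0.0145,0.0069,0.0032],[0.0145,0.0069,0.0032],[0,0,0],[0,0,0.015],[0,0,0.015],[0,0,0.015],[0,0,0.015],[0,0,0.015],[0,0,0],[0,0,0],[0,0,0],[0,0,0],[0,0,0],[0,0,0],[0,0,0]], roll=[0,0,0,0,0,0,0,0,0,0,0,0,0,0,0,0,0,0,0])

```text
time: 36.75
position: [0.5737, 0.0142, 0.0469]
ee_rot: [[-0.755, 0.655, 0.016], [0.655, 0.755, 0.001], [-0.011, 0.011, -1.0]]
ft_force: [-0.5, -0.2, 5.6]
grip_width: 0.154
grasp_force: 58.9
```

```bash
python3 - <<'E'
from h import *
np.set_printoptions(precision=4,suppress=True)
o=ctrl.get_obs(); R=o["ee_rot"]; print(o["time"],o["q"],o["position"],np.degrees(np.arctan2(R[1][0],R[0][0])),o["ft_force"],o["grip_width"],o["grasp_force"])
E
```

```text
36.75 [ 1.3973 29.4549 -5.6399 53.9968  0.0428 42.3489] [0.5737 0.0142 0.0469] 139.04511302654336 [-0.4892 -0.2239  5.5928] 0.15438763173182463 58.86159168847371
```

move_arm(grip=[-1,-1,-1,-1,-1,-1,-1,-1,-1,-1,-1], linear=[[-0.0001,-0.0043,0],[-0.0001,-0.0043,0],[-0.0001,-0.0043,0],[-0.0001,-0.0043,0],[-0.0001,-0.0043,0],[-0.0001,-0.0043,0],[-0.0001,-0.0043,0],[-0.0001,-0.0043,0],[-0.0001,-0.0043,0],[-0.0001,-0.0043,0],[0,0,0]], roll=[-0.105,-0.105,-0.105,-0.105,-0.105,-0.105,-0.105,-0.105,-0.105,-0.105,0])

```text
time: 38.12
position: [0.5647, -0.0274, 0.0469]
ee_rot: [[-0.945, -0.328, 0.016], [-0.328, 0.945, -0.001], [-0.014, -0.006, -1.0]]
ft_force: [-1.3, -2.2, 7.0]
grip_width: 0.155
grasp_force: 59.0
```

move_arm(grip=[-1,-1,-1,-1,-1,-1], linear=[[-0.0001,-0.0043,0],[-0.0001,-0.0043,0],[-0.0001,-0.0043,0],[-0.0001,-0.0043,0],[-0.0001,-0.0043,0],[0,0,0]], roll=[-0.105,-0.105,-0.105,-0.105,-0.105,0])

```text
time: 38.88
position: [0.5765, -0.046, 0.0469]
ee_rot: [[-0.654, -0.757, 0.016], [-0.757, 0.654, -0.003], [-0.009, -0.014, -1.0]]
ft_force: [0.6, -4.8, 5.5]
grip_width: 0.16
grasp_force: 58.9
```

move_arm(grip=[-1,-1,-1,-1], linear=[[0,-0.0015,0],[0,-0.0015,0],[0,0,0],[0,0,0]], roll=[-0.02,-0.02,0,0])

```text
time: 39.38
position: [0.5771, -0.0466, 0.0469]
ee_rot: [[-0.623, -0.782, 0.013], [-0.782, 0.623, -0.0], [-0.008, -0.011, -1.0]]
ft_force: [-3.6, -0.4, 8.9]
grip_width: 0.159
grasp_force: 59.1
```

move_arm(grip=[-1,-1,-1,-1], linear=[[0,-0.0015,0],[0,-0.0015,0],[0,0,0],[0,0,0]], roll=[0,0,0,0])

```text
time: 39.88
position: [0.5773, -0.0468, 0.0468]
ee_rot: [[-0.622, -0.783, 0.009], [-0.783, 0.622, 0.003], [-0.008, -0.005, -1.0]]
ft_force: [-7.6, 3.1, 12.7]
grip_width: 0.157
grasp_force: 59.6
```

End stop reached. Releasing and rising clear.

move_arm(grip=[-0.4,-0.4,-0.4,-0.4,-0.4,-0.4,-0.4,-0.4,-0.4,-0.4], linear=[[0,0,0],[0,0.001,0],[0,0.001,0],[0,0,0],[0,0,-0.01],[0,0,-0.02],[0,0,-0.025],[0,0,-0.025],[0.02,0,-0.02],[0,0,0]], roll=[0,0,0,0,0,0,0,0,0,0])

```text
time: 41.12
position: [0.5648, -0.0639, 0.148]
ee_rot: [[-0.623, -0.782, 0.017], [-0.782, 0.623, -0.0], [-0.011, -0.014, -1.0]]
ft_force: [-0.2, -0.3, 0.4]
grip_width: 0.303
grasp_force: 0.0
```

```bash
python3 - <<'E'
from h import *
np.set_printoptions(precision=4,suppress=True)
b=snap("scene","s8.png");a=snap("wrist","w8.png")
# knob blob (black, round) in the wrist picture
g=cv2.cvtColor(a,cv2.COLOR_RGB2GRAY); m=(g<45).astype(np.uint8)
n,_,st,c=cv2.connectedComponentsWithStats(m)
for s,q in zip(st,c):
    if 150<s[4]<4000: 
        w=onz("wrist",*q,.05); 
        if abs(w[0]-.6)<.08 and abs(w[1]+.05)<.08: print(s,q,w)
# bracket short-leg top: compare before(s7)/after(s8) movement outside clamp region
p=cv2.imread('pics/s7.png');d=cv2.absdiff(p,b[:,:,::-1].copy()).max(2)
th=np.radians(-41);R=np.array([[np.cos(th),-np.sin(th)],[np.sin(th),np.cos(th)]])
for P in[(-.048,-.003,.063),(-.01,.025,.06),(-.01,-.025,.06),(0,0,.06),(-.058,-.025,.02),(-.048,.041,.03)]:
    print(P,proj("scene",np.r_[R@np.array(P[:2])+[.6131,-.0758],P[2]]))
A=a[60:360,120:520]; B=cv2.resize(b[200:320,290:450],None,fx=2.5,fy=2.5); cv2.imwrite('pics/c8.png',np.hstack([A,B])[:,:,::-1])
print(ctrl.get_obs()["ft_force"],ctrl.get_obs()["time"])
E
```

```text
[281 296  13  65 392] [288.2577 327.3622] [ 0.6271 -0.0238  0.05  ]
(-0.048, -0.003, 0.063) (np.float64(342.1751420924306), np.float64(264.30711825129487))
(-0.01, 0.025, 0.06) (np.float64(357.56665891362655), np.float64(248.03209419120705))
(-0.01, -0.025, 0.06) (np.float64(370.84698460032456), np.float64(269.26967692452666))
(0, 0, 0.06) (np.float64(369.9695953172148), np.float64(256.8988985907888))
(-0.058, -0.025, 0.02) (np.float64(340.4867780536245), np.float64(295.1612492822313))
(-0.048, 0.041, 0.03) (np.float64(330.85354505844896), np.float64(260.74180325137826))
[ 0.7325 -0.5919 -0.7183] 41.225
```

No views are left, so I'm checking the knob and the bracket's edges numerically in the scene image.

```bash
python3 - <<'E'
from h import *
np.set_printoptions(linewidth=200)
for f in("s7","s8"):
    g=cv2.imread(f'pics/{f}.png',0); print(f); print(g[252:300:3,322:386:4])
o=ctrl.get_obs(); a=cv2.imread('pics/w8.png',0)
W=np.eye(4);W[:3,:3]=o["ee_rot"];W[:3,3]=o["position"];p=ctrl.camera_params("wrist");T=np.linalg.inv(W@np.array(p["hand_eye"]))
th=np.radians(-41);R=np.array([[np.cos(th),-np.sin(th)],[np.sin(th),np.cos(th)]])
for P in[(-.048,-.003,.063),(-.048,-.003,.04),(-.048,.02,.03),(-.03,0,.02),(-.005,0,.06)]:
    c=T[:3,:3]@np.r_[R@np.array(P[:2])+[.6131,-.0758],P[2]]+T[:3,3]; u,v=p["cx"]-p["fx"]*c[0]/c[2],p["cy"]+p["fy"]*c[1]/c[2]
    u,v=int(u),int(v);print(P,u,v);print(a[v-20:v+21:5,u-20:u+21:5])
E
```

```text
s7
[[129 132  45  31  34  38  71  88 100 104 123 121  97  77  77  71]
 [ 80  30  35  34  36  38  75 100  96 100 115 117 111  77  53  31]
 [ 31  29  51  52  35  38  83  98  95 109 114 240 241  31  34  33]
 [103  99  51  50  33  39  86 100  94 114 113 153 235   6  34  35]
 [ 96  95  95  94  97  44  96  98  95 114 115 109 241 246  34  36]
 [ 96  97  92  91  98 101  89  96 115 119 116 114 189 238  19  47]
 [ 93  97  94  93  96 116 129 120 121 113 114 116 107 127 145  77]
 [101  98 110 120 162 219 104 108 105 161 118 116 113 144 200  71]
 [ 88  98 108 250 238 235 238 242 234 235 112 108 117 140 155 182]
 [ 36  98  94 246 235 236 236 236 235 237 247 100 157 179 110 115]
 [ 35  90 212 200 237 235 236 235 237 233 179 134 103 117 106 116]
 [ 37  64 203  91 239 235 236 238 238 235 104 116 113 117 113 115]
 [ 66  67 184 170 244 237 236 236 233 238  76 119 114 115 112 131]
 [ 75  77  89 202 122 238 235 239 239 185  88 118 114 115 115 125]
 [ 71  72  63 211 148 255 197 136 118 136  87 118 115 115 111 145]
 [ 73  71  71 136 193 137 158 187 202 202  77 114 125 186 204 200]]
s8
[[128 132  46  49  70
[... 2254 characters left out ...]
 218 220]
 [224 216 218 217 219 218 219 216 221]
 [225 213 219 216 219 220 195 198 105]
 [226 213 214 195 196 130 133 122 111]
 [132 125 216 129 134 129 131 113  53]
 [131 125 128 130 127 127 130  56  50]
 [133 127 128 129 128 127 132  50  50]
 [133 124 126 131 128 123 130  52  52]
 [132 126 127 127 126 127 130  46  51]]
(-0.005, 0, 0.06) 260 272
[[194 186 181 167 213 214 119 116 122]
 [167 184 180 164 214 215 118 116 123]
 [148 181 104 117 220 194 114 116 127]
 [132 177 106 107 127 130 116 115 128]
 [102 177 108 104 126 126 113 113 129]
 [ 95 168 106 104 124 129 110 114 131]
 [112 163 156 100 127 128 113 108 101]
 [ 84 121  98  99 126 126 114  99 102]
 [ 78 120  98  99 124 126 112 124  97]]
```

The knob is exactly at its predicted closed position, and the bracket hasn't moved. Handing in.

```bash
python3 -c "
from rig import ctrl
print(ctrl.close_job())"
```

```text
the job is handed in; nothing more can be done
None
```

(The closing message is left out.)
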